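Hold a shaker's belt tensioner back behind its ratchet

ROBOT

A 6-joint arm with a two-finger parallel gripper is mounted at the origin on a cart in front of the work surface, level with it; the furniture and walls round the work are solid. World frame = base frame: x ahead of the robot, y to its left, z up, the work surface at z = 0. Lengths are in m, angles in rad, forces in N, time in s.
With the tool pointing down it reaches from about 0.325 to 0.775 m from the base axis. Payload 9.3 kg.
Tool frame: the origin (TCP) lies midway between the tips of the shut fingers; the grasp point (between the pads) lies 19 mm behind it; z points along the fingers, y is the line along which they close (so a half turn about z gives the same grasp; the last joint's range is limited). The gripper opens to 85 mm and grips with 20 to 120 N. Pads are 22 mm wide; open, the fingers measure 114 mm over their backs; the gripper's body (76 mm by 85 mm) begins 54 mm behind the grasp point. The pads swing forward as they close: fully open they stand 13 mm farther back than shut.
Start: joints at [-1.292, 0.259, 0.021, 1.334, 0, 1.418], TCP at [0.23, -0.5, 0.211] pointing down, gripper open.
Joint ranges: [-3.04, 3.04], [-0.91, 1.82], [-1.04, 1.36], [-1.92, 1.95], [-1.52, 1.45], [-3.14, 3.14]. Speed limits (rad/s): [2.22, 2.22, 2.79, 3.14, 3.14, 3.14].

INTERFACE

Orientations are given as a 3x3 rotation matrix whose columns are the frame's x, y, z axes.
In Python, from bench import * gives the robot as it stands.
- The arm moves only by the tool send_rows, never from a script. Its argument "plan" is text: rows parted by semicolons, each of 7 numbers parted by spaces: the finger opening in mm, from 0 to 85.4, then the shift along the tool's x, y, z in mm, then the turn, a rotation vector about the tool's x, y, z in rad. In form: hand dx dy dz rx ry rz; .... A call has 1 to 8 rows; each row shifts and turns the commanded pose from where the row before left it, along the tool's axes as they then stand; what a row does not reach is not made up. A row lasts 1/10 s, in which the tool goes at most 50 mm and 8.59 degrees, less where a joint would pass 70% of its speed; a pose out of reach is approached as far as the arm can. A call is refused whole if a number of a shift passes 50 or a number of a turn 0.15, either way. A call with a gripper value outside its range is refused whole. The fingers move at their own pace and stop on an object; the grip force is fixed at half the most. Time passes only in rows, so rows that do not move let the fingers close. It gives the time, the measured TCP pose, the force, the opening and the grip force at its end, in the units of the state.
- get_obs(): the state, without advancing time (a new reading comes with each control period).
- get_image(name): name is "side" or "top"; returns (picture, depth): 384x512x3 uint8, red, green, blue; 384x512 float32, m along the optical axis (not along the pixel's ray), 0 where there is no reading.
- get_calibration(name): a dict with "fx", "fy", "cx", "cy" (pixels), "eye" and "orientation" of the camera in the world. Camera axes: x right, y down, z forward; pixel columns grow to the right and rows downward; lengths in m; the calibration is good to about 2 mm. A picture is of the moment at which its call begins. get_calibration takes no time and is no camera call.
- job_done(): hands the job in; it is judged then, once.
The state is a dict: "clock": time; "joints": joint angles; "qd": joint speeds; "joint_torque": joint torques, N m; "ee_pos": TCP position; "tool_rot": TCP orientation; "contact_force": force on the tool from outside, world axes, zero at the start; "wrist_torque": the same for the moment, N m; "opening": finger opening in m; "grip_force": force on a finger pad.
Only numpy, scipy, OpenCV 4.12 (cv2) and the standard library are available. Lean on these libraries where they do the work, as an engineer would, in place of code of your own. Each camera call takes 0.05 s, during which the arm holds its last target. There are 200 camera calls.

TASK

The belt of this opened bench shaker is about to be changed. Take out the red-brown rubber stopper that chocks the tensioner arm and stand it upright on the worktop beside the shaker; then swing the sprung arm back by its yellow post, past the last click of the ratchet and on to its back stop, and finish while still holding it there against its spring, so that no load rests on the pawl and a colleague can slip the new belt on. Leave the forceps on the deck and the vial on the bench as they are.

Things in the scene. Friction and masses are not known exactly. Their poses are not given: they have to be found in the camera images.
- shaker: bench shaker, platform and cover off: white case 152 (x) by 212 (y) mm, fixed; origin at the centre of its underside, x to its rear, y to its left (large pulley at +y, motor pulley at -y). Flat aluminium deck 40 mm above the origin; pulleys reach 30 mm above the deck (a pin on the large one 42 mm). A flange 20 mm high along the deck's rear edge has its inner face at x = 72 mm
- stopper: loose red-brown rubber stopper, 36 mm in diameter, 28 mm high, about 30 g, standing on the deck between tensioner arm and rear flange, so that the arm cannot go back; origin at the centre of its underside, z up. Only a few mm lie between it and the arm or flange: grasp it with the fingers along the shaker's y, where 25 mm are free on either side
- grip_post (a point): mid-height of the yellow upright round post on the free end of the tensioner arm: 16 mm in diameter, straight from 12 mm below to 12 mm above this point (32 to 56 mm above the deck). Below it, on the same axis, a black idler roller, 25 mm in diameter, 13 to 29 mm above the deck. Grasp it from above with any yaw, or push it from the robot's side
- pivot (a point): pivot of the tensioner arm, a point fixed on the deck; the arm turns about the vertical axis through it. The post's axis is 88 mm from it
- tensioner: the moving tensioner arm: a flat steel bar 12 mm wide, 5 to 11 mm above the deck, with a ratchet sector round its pivot and roller and post at its free end; origin on the pivot at deck height, z up; its -y axis points from the pivot to the post
- swing (a joint): arm angle, rad: 0 at rest, where its spring presses it; grows counter-clockwise from above, as the post goes to the shaker's rear (+x), to 0.62 at the back stop. Ratchet clicks at 0.14, 0.32, 0.50 (the last); let go after that, the arm springs back onto the pawl at about 0.50. Pushing the post takes 4 N at rest, 10 N at the back stop. The stopper blocks it long before the last click
- pawl (a joint): brass pawl slider at the left of the pivot, sprung; it needs no touch: 0 m when fully in (dropped behind a tooth or between teeth), up to 0.004 m while it rides over a tooth of the ratchet
- vial: small screw vial with a black cap, 22 mm in diameter, 52 mm high, on the bench right of the shaker; origin at the centre of its underside, z up; not part of the job. Between it and the shaker the front strip of the bench (world x 0.35 to 0.40, y 0.17 to 0.28 m) is free; behind that strip stands a fixed black digital microscope (x 0.40 to 0.60, y 0.09 to 0.34, 0.36 m high): go round its front
- forceps: steel forceps lying flat on the front of the shaker's deck, 120 mm long along the shaker's y, 8 mm high; origin at the centre of the underside; not part of the job

How it is judged:
On the way, in this order (a step that is already met when the one before it is completed fails the run):
1. the stopper stands upright on the worktop, off the shaker and let go (height (world z) of stopper below 0.006 m and angle between stopper's own z axis and vertical below 0.15 rad and linear speed of stopper below 0.03 m/s and contact force between each of the fingers, shaker and stopper below 0.1 N), for 0.2 s.
2. the arm is past the last click and the pawl has dropped in behind the last tooth (value of joint swing above 0.505 rad and value of joint pawl below 0.0015 m), for 0.2 s.
At the end, for the whole second after the job is handed in: The fingers hold the arm back with over 3 N beyond 0.54 rad (off the pawl, at or near the back stop at 0.62); the pawl is in within 1.5 mm; the stopper stands still and upright on the worktop (within 6 mm and 0.15 rad), touching neither shaker nor fingers (all of step 1 and value of joint swing above 0.54 rad and value of joint pawl below 0.0015 m and contact force between the fingers and tensioner above 3 N); the arm keeps its last pose, push and grip.
It fails at once if the vial or the forceps are moved more than 20 mm, or the vial is tipped (distance of any of vial, forceps from where it was at the start of the episode above 0.02 m or angle between vial's own z axis and vertical above 0.4 rad).
It also fails if it takes over 50 s, if anything falls off the work surface, if the arm or the gripper's body presses on something with over 40 N, if the wrist force passes 120 N, or if a joint passes its speed limit or range.

## Working session

There is one attempt and no reset: what is moved stays moved. The work goes in short steps, Python scripts to look and compute and a tool call to move; the robot and the scene stay as the last step left them, time stands still between calls to the robot, and variables do not carry over. Pictures are saved under pics/ and viewed, at most 10 in all, crops included, and the job is handed in when it is done.

Besides the shell and the picture viewer there is one more tool, called after ">>>" as name(argument=value, ...) on one line, values as JSON. send_rows: Moves the arm, as the interface text tells. Its arguments: {"type":"object","properties":{"plan":{"type":"string"}},"required":["plan"]}

```bash
mkdir -p pics
cat > h.py <<'E'
from bench import *
import numpy as np, cv2
def snap(n,f):
    p,d=get_image(n); cv2.imwrite(f'pics/{f}.png',p[:,:,::-1]); np.savez(f'pics/{f}.npz',p=p,d=d); return p,d
def world(n,u,v,d):
    c=get_calibration(n); pc=np.array([(u-c['cx'])/c['fx'],(v-c['cy'])/c['fy'],1])*d
    return np.array(c['eye'])+np.array(c['orientation'])@pc
def cloud(n,d):
    c=get_calibration(n); v,u=np.mgrid[:d.shape[0],:d.shape[1]]
    P=np.stack([(u-c['cx'])/c['fx']*d,(v-c['cy'])/c['fy']*d,d],-1)
    return P@np.array(c['orientation']).T+np.array(c['eye'])
E
python3 - <<'E'
from h import *
np.set_printoptions(precision=3,suppress=True)
p1,_=snap('top','t1');p2,_=snap('side','s1')
print(get_calibration('top'),get_calibration('side'));o=get_obs();print(o)
E
```

```text
{'fx': 442.5081493674258, 'fy': 442.5081493674258, 'cx': 264.27902992866933, 'cy': 191.70430805955448, 'eye': array([0.298, 0.344, 0.958]), 'orientation': array([[-0.166, -0.965,  0.201],
       [-0.986,  0.163, -0.032],
       [-0.002, -0.203, -0.979]])} {'fx': 397.84131336162807, 'fy': 397.84131336162807, 'cx': 262.2835441251633, 'cy': 185.94842785548943, 'eye': array([0.163, 0.898, 0.654]), 'orientation': array([[-0.888, -0.301,  0.347],
       [-0.459,  0.6  , -0.655],
       [-0.011, -0.742, -0.671]])}
{'clock': 0.1, 'joints': array([-1.292,  0.259,  0.021,  1.334, -0.   ,  1.418]), 'qd': array([-0.001, -0.002,  0.001,  0.002,  0.001, -0.001]), 'joint_torque': array([  0.006, -55.669,  34.507,   0.012,  -0.   ,   0.   ]), 'ee_pos': array([ 0.23 , -0.499,  0.211]), 'tool_rot': array([[ 0.908,  0.418, -0.   ],
       [ 0.418, -0.908,  0.001],
       [ 0.   , -0.001, -1.   ]]), 'contact_force': array([-0.25 , -0.045,  0.924]), 'wrist_torque': array([ 0.039, -0.016, -0.003]), 'grip_force': 0.0, 'opening': 0.08564494466683763}
```

View pics/t1.png

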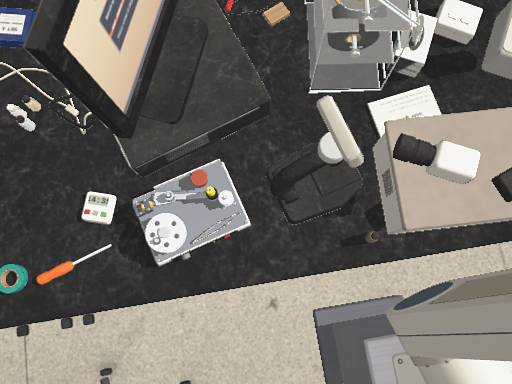

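View pics/s1.png

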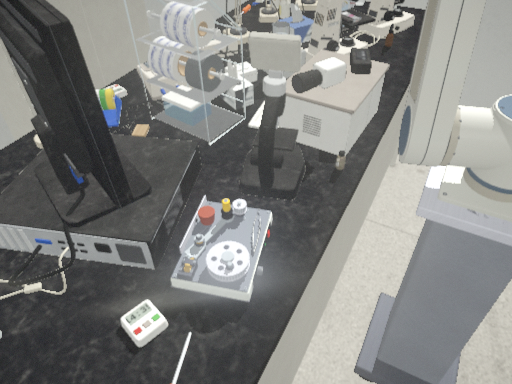

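Run:
```python
from h import *
np.set_printoptions(precision=4,suppress=True)
a=np.load('pics/t1.npz');b=np.load('pics/s1.npz')
A=cv2.resize(a['p'][150:275,125:255],None,fx=4.6,fy=4.6,interpolation=cv2.INTER_CUBIC)
cv2.imwrite('pics/t1c.png',A[:,:,::-1])
for n,q in(('top',a),('side',b)):
    p,d=q['p'],q['d'];W=cloud(n,d);hsv=cv2.cvtColor(p,cv2.COLOR_RGB2HSV).astype(int)
    box=(abs(W[...,0]-.45)<.2)&(W[...,1]>.3)&(W[...,1]<.7)&(W[...,2]>.03)&(W[...,2]<.13)&(d>0)
    H,S,V=hsv[...,0],hsv[...,1],hsv[...,2]
    for nm,m in(('red',((H<8)|(H>172))&(S>110)),('yel',(H>18)&(H<33)&(S>140)&(V>100))):
        m=(m&box).astype(np.uint8)
        k,l,st,ce=cv2.connectedComponentsWithStats(m)
        for i in range(1,k):
            if st[i,4]<15: continue
            w=W[l==i];zt=np.percentile(w[:,2],90);t=w[w[:,2]>zt-.006]
            print(n,nm,st[i],ce[i],'zt',zt,t.mean(0),(t.min(0)+t.max(0))/2,np.ptp(t,axis=0))
    # case top rectangle
    m=(abs(W[...,2]-.041)<.005)&(W[...,0]>.25)&(W[...,0]<.62)&(W[...,1]>.33)&(W[...,1]<.65)&(S<60)&(V>80)
    pts=W[m][:,:2].astype(np.float32); 
    r=cv2.minAreaRect(pts*1000);print(n,len(pts),r,cv2.boxPoints(r),np.median(W[m][:,2]))
```

```text
top red [191 170  16  17 223] [198.7534 177.7309] zt 0.06869903858265025 [0.5332 0.4444 0.0668] [0.5329 0.4449 0.068 ] [0.0331 0.0328 0.0102]
top yel [206 186  10  10  55] [210.6545 191.3636] zt 0.09636448117232906 [0.4963 0.4226 0.0948] [0.4971 0.4232 0.094 ] [0.0138 0.0145 0.0066]
top 4096 ((496.9092712402344, 481.68524169921875), (206.1599884033203, 207.2496795654297), 15.175987243652344) [[370.2966 554.7115]
 [424.5515 354.6894]
 [623.5219 408.6589]
 [569.2671 608.681 ]] 0.03901065782302382
side red [198 207  16  11 124] [205.3065 211.7419] zt 0.06981470355269288 [0.5345 0.4484 0.0686] [0.5339 0.4478 0.0688] [0.0303 0.0294 0.0053]
side yel [222 199   8  12  62] [225.8387 205.1935] zt 0.09624963494444023 [0.4955 0.4278 0.0942] [0.4974 0.4252 0.0938] [0.0152 0.0137 0.0063]
side 3461 ((513.657958984375, 487.61163330078125), (258.2798156738281, 211.11341857910156), 14.180100440979004) [[362.5946 558.3166]
 [414.3112 353.6357]
 [664.7213 416.9067]
 [613.0048 621.5876]] 0.040565482685369414
```

View pics/t1c.png

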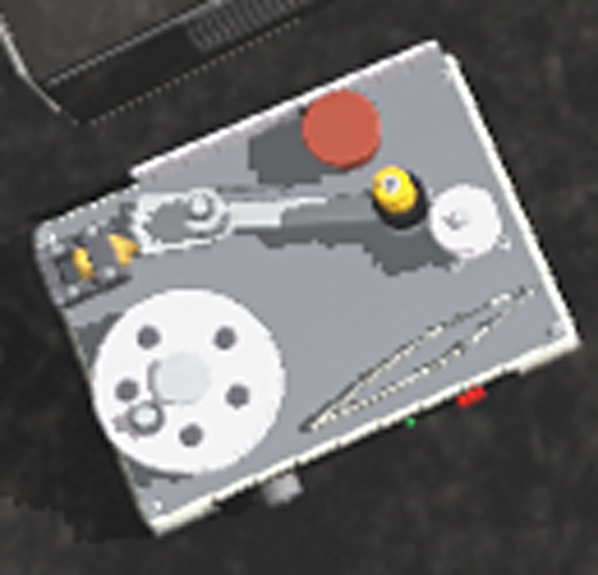

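Run:
```python
from h import *
np.set_printoptions(precision=3,suppress=True,linewidth=160)
a=np.load('pics/t1.npz');b=np.load('pics/s1.npz')
c=get_calibration('top')
def onz(n,u,v,z):
    c=get_calibration(n);r=np.array(c['orientation'])@np.array([(u-c['cx'])/c['fx'],(v-c['cy'])/c['fy'],1]);e=np.array(c['eye']);return e+r*(z-e[2])/r[2]
f=lambda x,y:(x/4.6+125-.4,y/4.6+150-.4)
for nm,x,y,z in(('FL',155,533,.04),('FR',577,345,.04),('RR',437,42,.06),('pivot',201,207,.055),('stop',342,128,.068),('post',393,186,.096),('forc1',305,428,.044),('forc2',530,290,.044)):
    print(nm,onz('top',*f(x,y),z))
print('vial',onz('top',373,237,.052))
Wt=cloud('top',a['d']);Ws=cloud('side',b['d'])
P=np.concatenate([Wt[a['d']>0],Ws[b['d']>0]])
g=np.zeros((18,16));
for x,y,z in P:
    i,j=int((x-.3)//.02),int((y-.06)//.02)
    if 0<=i<18 and 0<=j<16 and z<.6:g[i,j]=max(g[i,j],z)
print('rows x from .30, cols y from .06 step .02 (mm)');print((g*1000).astype(int))
q=P[(abs(P[:,1])<.7)&(abs(P[:,2])<.01)&(P[:,0]>.2)];print('front edge',[ (y,round(float(np.percentile(q[abs(q[:,1]-y)<.02][:,0],1)),3)) for y in (.1,.2,.25,.3,.4)])
```

```text
FL [0.37  0.554 0.04 ]
FR [0.422 0.355 0.04 ]
RR [0.568 0.396 0.06 ]
pivot [0.51  0.513 0.055]
stop [0.533 0.444 0.068]
post [0.496 0.422 0.096]
forc1 [0.405 0.482 0.044]
forc2 [0.45  0.372 0.044]
vial [0.353 0.111 0.052]
rows x from .30, cols y from .06 step .02 (mm)
[[  3   3   3   2   4   5   4   4   3   3   3   3   3   4   3   3]
 [  3   4   3   3   4   3   4   3   4   3   2   2   4   4   3   4]
 [156  52  54   3   3   2   3   2   2   4   2   2   4   2   3   3]
 [157 152  54   3   3   3   4   4   2   3   3   3   3   4   2   3]
 [156 153   3   3   2   3   3   3   3   4   3   3   4   3   3   3]
 [156 151   3   4   3   3   3  11  27  33  32   3   3   4   4  32]
 [157   3   3   3  33  33  34  34  34  34  34  24   2   3  38  44]
 [156   4  25  34  34 349 354 350  34 115 117 109   3   3  32  45]
 [199   4  33  96  96 348 355 352 219 216 208 192 155   2   3  44]
 [207   3  31  96  97 261 355 354 253 220 210 194 159   3   4  40]
 [207   2  30  96  96  98 355 354 349 216 116 116  23   2   3  41]
 [157   1   0   0  31   0 351 355 352  34  34  34  32   3   2  33]
 [156   0   0   0   0  97  96 354 351  34  33  33  20   3   2   2]
 [154   1   0   0  94  95  34  33  33  29   3   3   4   4   2   2]
 [  2   2   0   2   0  27  28   4   2   2   4   4   3   3   2   2]
 [  2   4   3   3   3   3   4   4   3   3   3   3   3   3   3   3]
 [  3   3   2   3   3   3   3   3   3   2   4   4   2   3  49  91]
 [  3   3   2   3   2   2   3   4   3   4   3  84  91  93  93  93]]
front edge [(0.1, 0.302), (0.2, 0.303), (0.25, 0.303), (0.3, 0.303), (0.4, 0.301)]
```

```bash
cat > plan.py <<'E'
from h import *
def plan(wps,step=40,start=None):
    """wps: (hand mm, x,y,z m, yaw deg of tool x); prints rows in tool axes"""
    o=get_obs();R=np.array(o['tool_rot']);p=np.array(o['ee_pos'])*1000;y=np.degrees(np.arctan2(R[1,0],R[0,0]))
    print('at',p.round(1),round(y,1),'tilt',R[2].round(3)); out=[]
    for h,X,Y,Z,yt in wps:
        t=np.array([X,Y,Z])*1000;dy=(yt-y+180)%360-180 if abs(yt-y)>270 else yt-y
        n=max(1,int(np.ceil(np.linalg.norm(t-p)/step)),int(np.ceil(abs(dy)/8.5)))
        d=(t-p)/n
        for _ in range(n):
            a=np.radians(y);s=np.array([np.cos(a)*d[0]+np.sin(a)*d[1],np.sin(a)*d[0]-np.cos(a)*d[1],-d[2]]).round(0)
            r=round(-np.radians(dy/n),3); out.append('%g %d %d %d 0 0 %g'%(h,*s,r))
            p=p+np.array([np.cos(a)*s[0]+np.sin(a)*s[1],np.sin(a)*s[0]-np.cos(a)*s[1],-s[2]]);y-=np.degrees(r)
        out[-1]+='   |'
        print
    for i in range(0,len(out),8): print('; '.join(out[i:i+8]))
E
python3 - <<'E'
from plan import *
plan([(50,.25,-.42,.29,40),(50,.335,-.15,.30,100),(50,.355,.10,.30,160),(50,.36,.25,.29,194.5),(50,.41,.40,.25,194.5),(50,.533,.446,.16,194.5)])
E
```

```text
at [ 230.1 -499.3  210.5] 24.7 tilt [ 0.    -0.001 -1.   ]
50 17 -21 -26 0 0 -0.089; 50 19 -20 -26 0 0 -0.089; 50 21 -18 -26 0 0 -0.089   |; 50 30 -19 -1 0 0 -0.131; 50 32 -15 -1 0 0 -0.131; 50 34 -11 -1 0 0 -0.131; 50 35 -6 -1 0 0 -0.131; 50 35 -2 -1 0 0 -0.131
50 35 3 -1 0 0 -0.131; 50 34 8 -1 0 0 -0.131; 50 33 12 -1 0 0 -0.131   |; 50 30 8 0 0 0 -0.131; 50 29 12 0 0 0 -0.131; 50 27 16 0 0 0 -0.131; 50 25 19 0 0 0 -0.131; 50 22 22 0 0 0 -0.131
50 19 25 0 0 0 -0.131; 50 16 27 0 0 0 -0.131; 50 12 29 0 0 0 -0.131   |; 50 9 29 1 0 0 -0.12; 50 6 30 1 0 0 -0.12; 50 2 30 1 0 0 -0.12; 50 -1 30 1 0 0 -0.12; 50 -5 30 1 0 0 -0.12   |
50 -17 26 8 0 0 0; 50 -17 26 8 0 0 0; 50 -17 26 8 0 0 0; 50 -17 26 8 0 0 0; 50 -17 26 8 0 0 0   |; 50 -26 3 18 0 0 0; 50 -26 3 18 0 0 0; 50 -26 3 18 0 0 0
50 -26 3 18 0 0 0; 50 -26 3 18 0 0 0   |
```

>>> send_rows(plan="50 17 -21 -26 0 0 -0.089; 50 19 -20 -26 0 0 -0.089; 50 21 -18 -26 0 0 -0.089; 50 30 -19 -1 0 0 -0.131; 50 32 -15 -1 0 0 -0.131; 50 34 -11 -1 0 0 -0.131; 50 35 -6 -1 0 0 -0.131; 50 35 -2 -1 0 0 -0.131")

```text
clock: 0.9
ee_pos: [0.3029, -0.2491, 0.2939]
tool_rot: [[0.21, 0.978, -0.0], [0.978, -0.21, 0.0], [0.0, -0.0, -1.0]]
contact_force: [0.2, -0.9, -0.6]
opening: 0.0498
grip_force: 0.0
```

>>> send_rows(plan="50 35 3 -1 0 0 -0.131; 50 34 8 -1 0 0 -0.131; 50 33 12 -1 0 0 -0.131; 50 30 8 0 0 0 -0.131; 50 29 12 0 0 0 -0.131; 50 27 16 0 0 0 -0.131; 50 25 19 0 0 0 -0.131; 50 22 22 0 0 0 -0.131")

```text
clock: 1.7
ee_pos: [0.348, 0.0067, 0.297]
tool_rot: [[-0.742, 0.67, -0.0], [0.67, 0.742, 0.0], [0.0, -0.0, -1.0]]
contact_force: [0.3, -0.3, 0.3]
opening: 0.0499
grip_force: 0.0
```

>>> send_rows(plan="50 19 25 0 0 0 -0.131; 50 16 27 0 0 0 -0.131; 50 12 29 0 0 0 -0.131; 50 9 29 1 0 0 -0.12; 50 6 30 1 0 0 -0.12; 50 2 30 1 0 0 -0.12; 50 -1 30 1 0 0 -0.12; 50 -5 30 1 0 0 -0.12")

```text
clock: 2.5
ee_pos: [0.3608, 0.2518, 0.2918]
tool_rot: [[-0.967, -0.255, -0.0], [-0.255, 0.967, -0.0], [0.0, -0.0, -1.0]]
contact_force: [1.4, -0.8, -0.4]
opening: 0.0499
grip_force: 0.0
```

>>> send_rows(plan="50 -17 26 8 0 0 0; 50 -17 26 8 0 0 0; 50 -17 26 8 0 0 0; 50 -17 26 8 0 0 0; 50 -17 26 8 0 0 0; 50 -26 3 18 0 0 0; 50 -26 3 18 0 0 0; 50 -26 3 18 0 0 0")

```text
clock: 3.3
ee_pos: [0.4847, 0.4266, 0.1969]
tool_rot: [[-0.968, -0.251, -0.001], [-0.251, 0.968, -0.0], [0.001, -0.0, -1.0]]
contact_force: [0.9, 0.4, 0.7]
opening: 0.0501
grip_force: 0.0
```

>>> send_rows(plan="50 -26 3 18 0 0 0; 50 -26 3 18 0 0 0; 50 0 0 0 0 0 0; 50 0 0 0 0 0 0")

```text
clock: 3.7
ee_pos: [0.5327, 0.4445, 0.1608]
tool_rot: [[-0.968, -0.25, -0.002], [-0.25, 0.968, -0.001], [0.002, -0.001, -1.0]]
contact_force: [-0.6, -0.7, 0.2]
opening: 0.0498
grip_force: 0.0
```

Run:
```python
from plan import *
p,d=snap('top','t2');q,e=snap('side','s2')
A=cv2.resize(p[140:270,125:255],None,fx=3,fy=3,interpolation=cv2.INTER_CUBIC);B=cv2.resize(q[170:300,160:290],None,fx=3,fy=3,interpolation=cv2.INTER_CUBIC)
cv2.imwrite('pics/c2.png',np.hstack([A,B])[:,:,::-1])
plan([(50,.5335,.4455,.10,194.5),(50,.5335,.4455,.044,194.5)],30)
```

```text
at [532.5 444.8 162.8] -165.5 tilt [-0.  0. -1.]
50 0 0 21 0 0 0; 50 0 0 21 0 0 0; 50 0 0 21 0 0 0   |; 50 -1 0 28 0 0 0; 50 -1 0 28 0 0 0   |
```

View pics/c2.png

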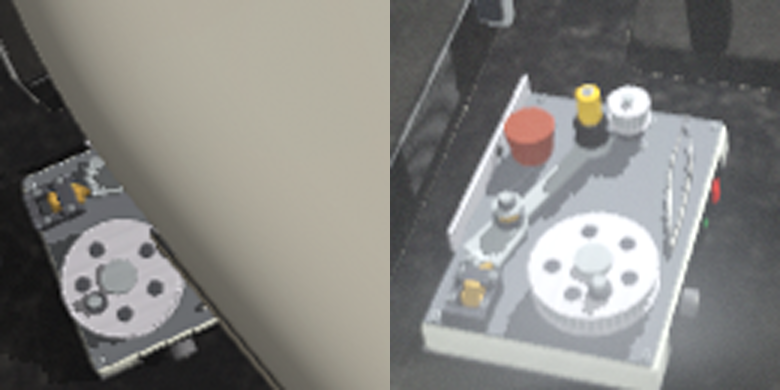

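>>> send_rows(plan="50 -1 0 21 0 0 0; 50 0 0 21 0 0 0; 50 0 0 17 0 0 0; 50 0 0 0 0 0 0; 50 0 0 0 0 0 0")

```text
clock: 4.3
ee_pos: [0.5337, 0.4452, 0.1046]
tool_rot: [[-0.968, -0.251, 0.001], [-0.251, 0.968, 0.001], [-0.001, 0.0, -1.0]]
contact_force: [-0.5, -0.1, 0.7]
opening: 0.0501
grip_force: 0.0
```

Run:
```python
from plan import *
q,e=snap('side','s3')
B=cv2.resize(q[130:280,140:290],None,fx=4,fy=4,interpolation=cv2.INTER_CUBIC)
cv2.imwrite('pics/c3.png',B[:,:,::-1])
plan([(50,.5335,.4455,.044,194.5)],30)
```

```text
at [534.  445.4 105. ] -165.5 tilt [-0.002  0.001 -1.   ]
50 0 0 20 0 0 0; 50 0 0 20 0 0 0; 50 0 0 20 0 0 0   |
```

View pics/c3.png

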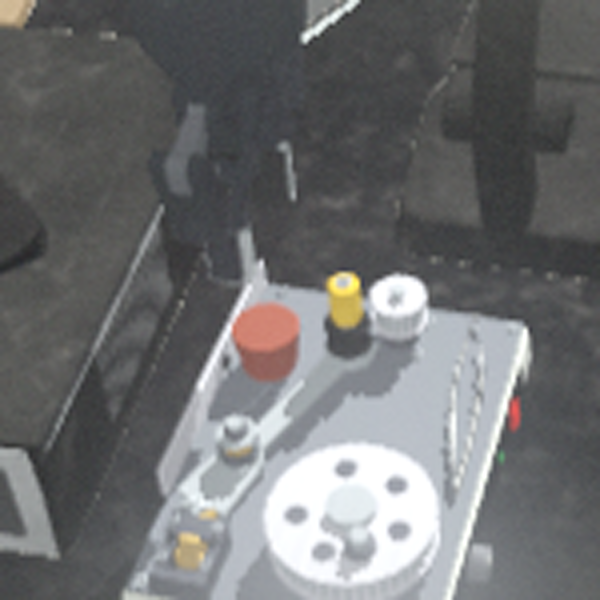

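>>> send_rows(plan="50 0 0 20 0 0 0; 50 0 0 15 0 0 0; 50 0 0 12 0 0 0; 50 0 0 6 0 0 0; 50 0 0 3 0 0 0; 50 0 0 0 0 0 0")

```text
clock: 4.95
ee_pos: [0.5341, 0.4452, 0.0474]
tool_rot: [[-0.968, -0.25, 0.0], [-0.25, 0.968, 0.0], [-0.0, 0.0, -1.0]]
contact_force: [0.0, -0.6, 0.4]
opening: 0.0499
grip_force: 0.0
```

>>> send_rows(plan="50 0 0 3 0 0 0; 42 0 0 0 0 0 0; 30 0 0 0 0 0 0; 25 0 0 0 0 0 0; 25 0 0 0 0 0 0; 25 0 0 0 0 0 0; 25 0 0 0 0 0 0")

```text
clock: 5.65
ee_pos: [0.5341, 0.4452, 0.0449]
tool_rot: [[-0.968, -0.25, 0.001], [-0.25, 0.968, 0.0], [-0.001, 0.0, -1.0]]
contact_force: [-1.8, -1.1, 5.9]
opening: 0.0308
grip_force: 58.9
```

>>> send_rows(plan="25 0 0 -5 0 0 0; 25 0 0 -10 0 0 0; 25 0 0 -20 0 0 0; 25 0 0 -20 0 0 0; 25 0 0 -20 0 0 0; 25 0 0 0 0 0 0")

```text
clock: 6.25
ee_pos: [0.5352, 0.4459, 0.1228]
tool_rot: [[-0.968, -0.251, 0.005], [-0.251, 0.968, 0.003], [-0.005, 0.002, -1.0]]
contact_force: [-0.0, 0.3, -0.8]
opening: 0.0306
grip_force: 59.4
```

Run:
```python
from plan import *
q,e=snap('side','s4')
B=cv2.resize(q[130:280,140:290],None,fx=4,fy=4,interpolation=cv2.INTER_CUBIC)
cv2.imwrite('pics/c4.png',B[:,:,::-1])
plan([(25,.5335,.4455,.20,194.5),(25,.42,.40,.24,194.5),(25,.36,.25,.22,194.5),(25,.36,.23,.05,194.5)])
```

```text
at [534.6 445.6 120.9] -165.5 tilt [-0.003  0.001 -1.   ]
25 1 0 -40 0 0 0; 25 1 0 -40 0 0 0   |; 25 30 -4 -10 0 0 0; 25 30 -4 -10 0 0 0; 25 30 -4 -10 0 0 0; 25 30 -4 -10 0 0 0   |; 25 19 -26 4 0 0 0; 25 19 -26 4 0 0 0
25 19 -26 4 0 0 0; 25 19 -26 4 0 0 0; 25 19 -26 4 0 0 0   |; 25 1 -4 34 0 0 0; 25 1 -4 34 0 0 0; 25 1 -4 34 0 0 0; 25 1 -4 34 0 0 0; 25 1 -4 34 0 0 0   |
```

View pics/c4.png

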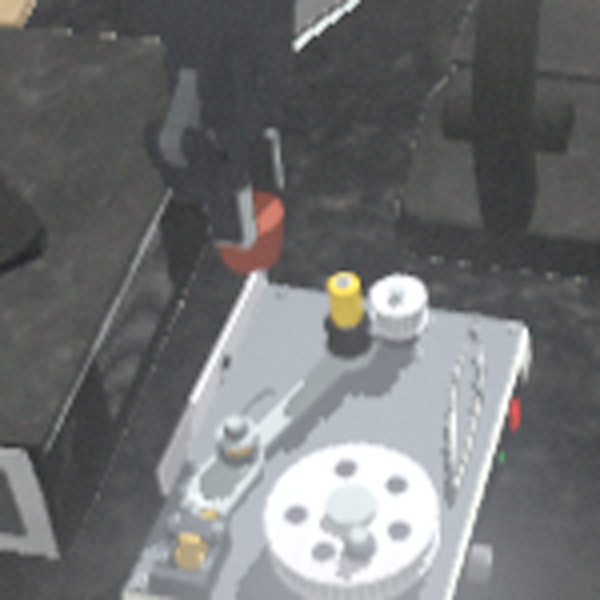

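>>> send_rows(plan="25 1 0 -40 0 0 0; 25 1 0 -40 0 0 0; 25 30 -4 -10 0 0 0; 25 30 -4 -10 0 0 0; 25 30 -4 -10 0 0 0; 25 30 -4 -10 0 0 0; 25 19 -26 4 0 0 0; 25 19 -26 4 0 0 0")

```text
clock: 7.1
ee_pos: [0.3948, 0.3386, 0.2304]
tool_rot: [[-0.968, -0.252, -0.0], [-0.252, 0.968, -0.0], [0.0, -0.0, -1.0]]
contact_force: [0.9, -0.5, 0.2]
opening: 0.0305
grip_force: 59.5
```

>>> send_rows(plan="25 19 -26 4 0 0 0; 25 19 -26 4 0 0 0; 25 19 -26 4 0 0 0; 25 5 -6 34 0 0 0; 25 2 -4 34 0 0 0; 25 0 0 34 0 0 0; 25 0 0 34 0 0 0; 25 0 0 0 0 0 0")

```text
clock: 7.9
ee_pos: [0.3532, 0.2366, 0.0794]
tool_rot: [[-0.968, -0.25, -0.007], [-0.25, 0.968, -0.003], [0.008, -0.001, -1.0]]
contact_force: [0.0, 0.1, -0.2]
opening: 0.0308
grip_force: 59.6
```

Run:
```python
from plan import *
p,d=snap('top','t5');q,e=snap('side','s5')
B=cv2.resize(q[110:230,240:390],None,fx=4,fy=4,interpolation=cv2.INTER_CUBIC)
cv2.imwrite('pics/c5.png',B[:,:,::-1])
W=cloud('side',e);hsv=cv2.cvtColor(q,cv2.COLOR_RGB2HSV).astype(int)
m=((hsv[...,0]<8)|(hsv[...,0]>172))&(hsv[...,1]>110)&(W[...,1]<.33)&(W[...,1]>.15)&(W[...,0]<.45)&(W[...,2]<.2)&(e>0)
w=W[m];print(len(w),w.min(0),w.max(0))
plan([(25,.355,.24,.006,194.5)],20)
```

```text
69 [0.33858491 0.22905779 0.0778913 ] [0.37091952 0.25432309 0.10706851]
at [355.8 237.8  83.2] -165.5 tilt [ 0.002 -0.    -1.   ]
25 0 1 19 0 0 0; 25 0 1 19 0 0 0; 25 0 1 19 0 0 0; 25 0 1 19 0 0 0   |
```

View pics/c5.png

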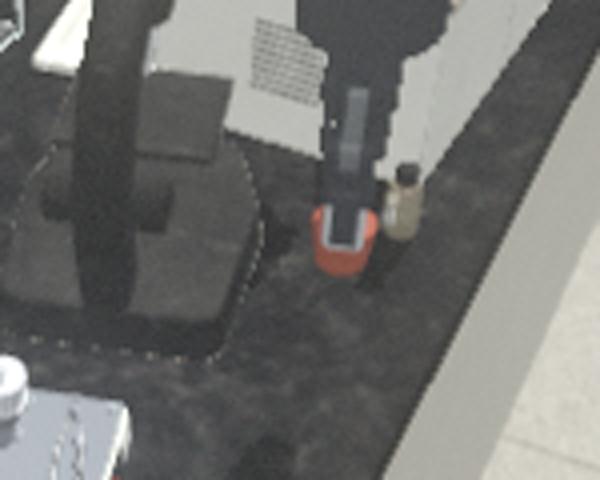

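>>> send_rows(plan="25 0 0 20 0 0 0; 25 0 0 20 0 0 0; 25 0 0 20 0 0 0; 25 0 0 10 0 0 0; 25 0 0 0 0 0 0; 25 0 0 0 0 0 0")

```text
clock: 8.6
ee_pos: [0.3569, 0.2383, 0.0142]
tool_rot: [[-0.968, -0.251, 0.001], [-0.251, 0.968, 0.001], [-0.001, 0.0, -1.0]]
contact_force: [0.5, 0.2, 0.2]
opening: 0.0307
grip_force: 59.6
```

>>> send_rows(plan="25 0 0 3 0 0 0; 25 0 0 2 0 0 0; 25 0 0 0 0 0 0; 25 0 0 0 0 0 0")

```text
clock: 9.0
ee_pos: [0.3562, 0.238, 0.0082]
tool_rot: [[-0.968, -0.25, 0.0], [-0.25, 0.968, 0.0], [-0.0, 0.0, -1.0]]
contact_force: [-1.0, -0.3, -0.4]
opening: 0.0306
grip_force: 59.6
```

>>> send_rows(plan="25 0 0 2 0 0 0; 25 0 0 1 0 0 0; 25 0 0 0 0 0 0; 25 0 0 0 0 0 0")

```text
clock: 9.4
ee_pos: [0.3561, 0.2379, 0.005]
tool_rot: [[-0.968, -0.251, -0.0], [-0.251, 0.968, -0.0], [0.0, -0.0, -1.0]]
contact_force: [0.5, -0.6, -0.3]
opening: 0.0306
grip_force: 59.6
```

>>> send_rows(plan="25 0 0 1 0 0 0; 25 0 0 1 0 0 0; 25 0 0 0 0 0 0")

```text
clock: 9.7
ee_pos: [0.3563, 0.238, 0.0045]
tool_rot: [[-0.968, -0.251, 0.001], [-0.251, 0.968, 0.0], [-0.001, 0.0, -1.0]]
contact_force: [-6.9, -2.4, 26.2]
opening: 0.0303
grip_force: 64.5
```

>>> send_rows(plan="25 0 0 -1 0 0 0; 34 0 0 0 0 0 0; 40 0 0 0 0 0 0; 46 0 0 0 0 0 0; 50 0 0 0 0 0 0; 52 0 0 -10 0 0 0; 52 0 0 -30 0 0 0; 52 0 0 -40 0 0 0")

```text
clock: 10.5
ee_pos: [0.3551, 0.2374, 0.0845]
tool_rot: [[-0.968, -0.25, -0.003], [-0.25, 0.968, -0.001], [0.003, -0.0, -1.0]]
contact_force: [1.4, -0.1, 0.3]
opening: 0.0524
grip_force: 0.0
```

Run:
```python
from plan import *
q,e=snap('side','s6')
B=cv2.resize(q[110:230,240:390],None,fx=4,fy=4,interpolation=cv2.INTER_CUBIC)
cv2.imwrite('pics/c6.png',B[:,:,::-1])
W=cloud('side',e);hsv=cv2.cvtColor(q,cv2.COLOR_RGB2HSV).astype(int)
m=((hsv[...,0]<8)|(hsv[...,0]>172))&(hsv[...,1]>110)&(W[...,1]<.33)&(W[...,1]>.15)&(W[...,0]<.45)&(W[...,2]<.2)&(e>0)
w=W[m];print(len(w),w.min(0),w.max(0))
print(np.array(get_obs()['joints']).round(2))
# finger close line along tangent at rest: arm dir angle -98 deg -> tangent -8 deg ; tool y=(sin,-cos) -> yaw = tangent angle+90 =82 or 262
plan([(40,.355,.25,.22,200),(40,.41,.39,.22,225),(40,.497,.4235,.14,262)])
```

```text
202 [ 0.33953824  0.21876273 -0.0003694 ] [0.38214404 0.25703361 0.03172797]
[ 0.39  0.13 -0.47  0.97  0.    0.14]
at [358.  238.8  91. ] -165.5 tilt [-0.006  0.001 -1.   ]
40 0 3 -32 0 0 -0.024; 40 0 3 -32 0 0 -0.024; 40 0 3 -32 0 0 -0.024; 40 0 3 -32 0 0 -0.024   |; 40 -25 28 0 0 0 -0.109; 40 -28 25 0 0 0 -0.109; 40 -30 22 0 0 0 -0.109; 40 -33 19 0 0 0 -0.109   |
40 -17 -8 16 0 0 -0.129; 40 -16 -10 16 0 0 -0.129; 40 -15 -12 16 0 0 -0.129; 40 -13 -13 16 0 0 -0.129; 40 -11 -15 16 0 0 -0.129   |
```

View pics/c6.png

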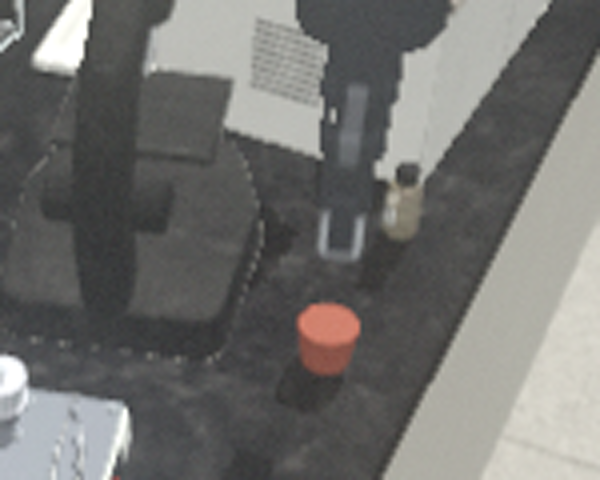

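>>> send_rows(plan="40 0 3 -32 0 0 -0.024; 40 0 3 -32 0 0 -0.024; 40 0 3 -32 0 0 -0.024; 40 0 3 -32 0 0 -0.024; 40 -25 28 0 0 0 -0.109; 40 -28 25 0 0 0 -0.109; 40 -30 22 0 0 0 -0.109; 40 -33 19 0 0 0 -0.109")

```text
clock: 11.35
ee_pos: [0.4082, 0.3905, 0.2129]
tool_rot: [[-0.704, -0.71, 0.001], [-0.71, 0.704, 0.0], [-0.001, -0.0, -1.0]]
contact_force: [1.3, -0.6, 0.2]
opening: 0.0402
grip_force: 0.0
```

>>> send_rows(plan="40 -17 -8 16 0 0 -0.129; 40 -16 -10 16 0 0 -0.129; 40 -15 -12 16 0 0 -0.129; 40 -13 -13 16 0 0 -0.129; 40 -11 -15 16 0 0 -0.129; 40 0 0 0 0 0 0; 40 0 0 0 0 0 0")

```text
clock: 12.05
ee_pos: [0.4955, 0.4224, 0.1322]
tool_rot: [[-0.143, -0.99, -0.001], [-0.99, 0.143, -0.001], [0.001, 0.001, -1.0]]
contact_force: [-0.0, 0.0, 1.4]
opening: 0.04
grip_force: 0.0
```

Run:
```python
from plan import *
q,e=snap('side','s7')
B=cv2.resize(q[130:280,140:290],None,fx=4,fy=4,interpolation=cv2.INTER_CUBIC)
cv2.imwrite('pics/c7.png',B[:,:,::-1])
plan([(40,.4965,.424,.071,262)],20)
```

```text
at [495.3 422.5 132.9] -98.2 tilt [-0.  0. -1.]
40 0 0 15 0 0 -0.001; 40 0 0 15 0 0 -0.001; 40 0 0 15 0 0 -0.001; 40 0 0 15 0 0 -0.001   |
```

View pics/c7.png

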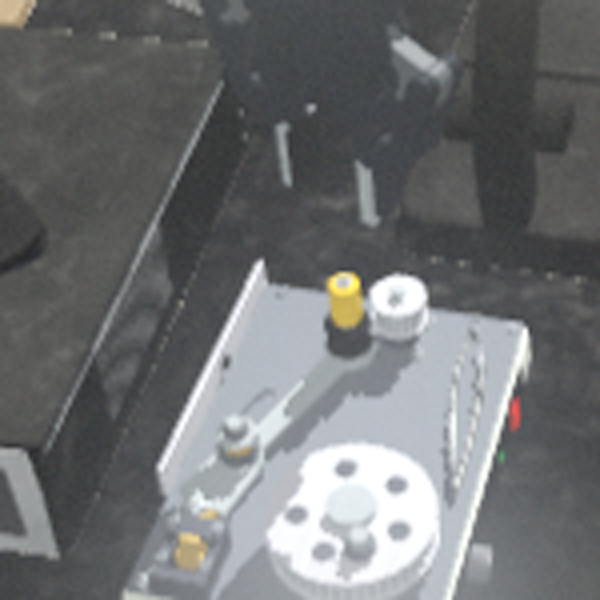

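Run:
```python
from h import *
c=get_calibration('side');R=np.array(c['orientation'])
for P in((.4953,.4225,.1329),(.4953,.4225,.096),(.4965,.424,.096)):
    v=R.T@(np.array(P)-c['eye']);print((c['fx']*v[0]/v[2]+c['cx']-140)*4,(c['fy']*v[1]/v[2]+c['cy']-130)*4)
```

```text
343.90039784424516 226.73209555536323
349.18830395398413 281.0267007631362
345.59895172041865 282.13725953214316
```

>>> send_rows(plan="40 -2 -1 15 0 0 0; 40 0 0 15 0 0 0; 40 0 0 15 0 0 0; 40 0 0 10 0 0 0; 40 0 0 5 0 0 0; 40 0 0 0 0 0 0")

```text
clock: 12.7
ee_pos: [0.4967, 0.4244, 0.0723]
tool_rot: [[-0.141, -0.99, -0.0], [-0.99, 0.141, -0.0], [0.0, 0.0, -1.0]]
contact_force: [-0.5, 0.1, 0.0]
opening: 0.04
grip_force: 0.0
```

>>> send_rows(plan="30 0 0 1 0 0 0; 20 0 0 0 0 0 0; 10 0 0 0 0 0 0; 8 0 0 0 0 0 0; 8 0 0 0 0 0 0; 8 0 0 0 0 0 0")

```text
clock: 13.3
ee_pos: [0.4979, 0.4246, 0.0719]
tool_rot: [[-0.141, -0.99, 0.002], [-0.99, 0.141, 0.001], [-0.001, -0.002, -1.0]]
contact_force: [4.7, -1.8, 5.5]
opening: 0.0111
grip_force: 58.9
```

>>> send_rows(plan="8 -0.1 -4.4 0 0 0 -0.05; 8 -0.1 -4.4 0 0 0 -0.05; 8 -0.1 -4.4 0 0 0 -0.05; 8 -0.1 -4.4 0 0 0 -0.05; 8 0 0 0 0 0 0")

```text
clock: 13.8
ee_pos: [0.5135, 0.4242, 0.0718]
tool_rot: [[0.062, -0.998, -0.002], [-0.998, -0.062, 0.001], [-0.001, 0.002, -1.0]]
contact_force: [-5.5, 1.0, 10.1]
opening: 0.011
grip_force: 59.7
```

>>> send_rows(plan="8 -0.1 -4.4 0 0 0 -0.05; 8 -0.1 -4.4 0 0 0 -0.05; 8 -0.1 -4.4 0 0 0 -0.05; 8 -0.1 -4.4 0 0 0 -0.05; 8 -0.1 -4.4 0 0 0 -0.05; 8 -0.1 -4.4 0 0 0 -0.05; 8 0 0 0 0 0 0")

```text
clock: 14.5
ee_pos: [0.5385, 0.4297, 0.0718]
tool_rot: [[0.354, -0.935, -0.003], [-0.935, -0.354, 0.001], [-0.002, 0.003, -1.0]]
contact_force: [-8.0, -0.6, 11.2]
opening: 0.0112
grip_force: 59.9
```

>>> send_rows(plan="8 -0.1 -4.4 0 0 0 -0.05; 8 -0.1 -4.4 0 0 0 -0.05; 8 0 0 0 0 0 0; 8 0 0 0 0 0 0")

```text
clock: 14.9
ee_pos: [0.5463, 0.4331, 0.0718]
tool_rot: [[0.444, -0.896, -0.003], [-0.896, -0.444, 0.001], [-0.002, 0.002, -1.0]]
contact_force: [-9.3, -0.1, 10.3]
opening: 0.011
grip_force: 59.8
```

>>> send_rows(plan="8 0 -2 0 0 0 -0.02; 8 0 -2 0 0 0 -0.02; 8 0 0 0 0 0 0; 8 0 0 0 0 0 0")

```text
clock: 15.3
ee_pos: [0.5496, 0.4348, 0.0718]
tool_rot: [[0.48, -0.877, -0.004], [-0.877, -0.48, 0.001], [-0.002, 0.003, -1.0]]
contact_force: [-9.2, -2.3, 11.0]
opening: 0.0112
grip_force: 59.8
```

>>> send_rows(plan="8 0 -1 0 0 0 -0.01; 8 0 -1 0 0 0 -0.01; 8 0 0 0 0 0 0; 8 0 0 0 0 0 0")

```text
clock: 15.7
ee_pos: [0.5507, 0.4355, 0.0717]
tool_rot: [[0.497, -0.868, -0.005], [-0.868, -0.497, -0.0], [-0.002, 0.004, -1.0]]
contact_force: [-11.7, -2.2, 13.0]
opening: 0.0109
grip_force: 60.0
```

Run:
```python
from plan import *
q,e=snap('side','s8')
B=cv2.resize(q[130:280,140:340],None,fx=4,fy=4,interpolation=cv2.INTER_CUBIC)
cv2.imwrite('pics/c8.png',B[:,:,::-1])
o=get_obs();print(o['clock'],o['contact_force'],o['ee_pos'],o['grip_force'])
```

```text
15.75 [-12.12870206  -2.63371854  12.1542097 ] [0.55076104 0.43548414 0.07175586] 59.990808963775635
```

View pics/c8.png

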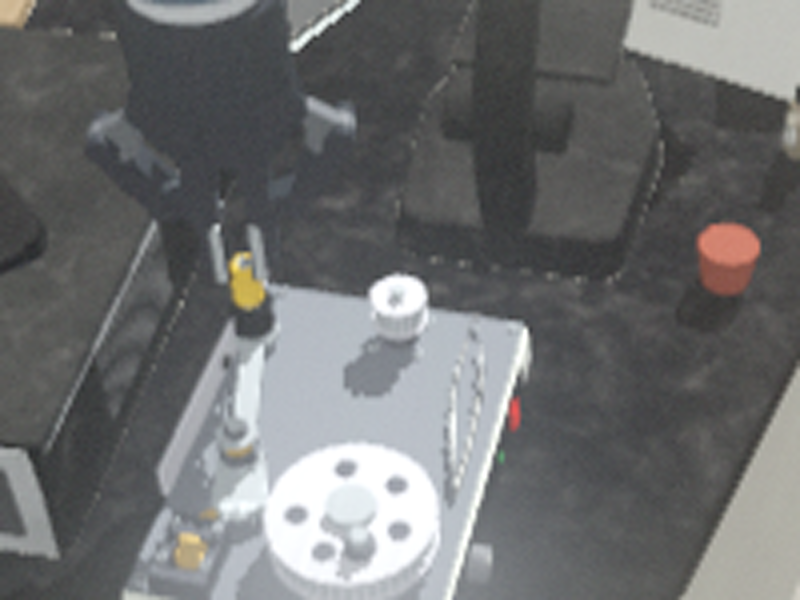

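The post (245, 280) is held between the pads with the arm swung fully back. The stopper (728, 260) stands upright, and the forceps and vial are untouched. I'm handing in now.

```bash
python3 -c "
from bench import *
print(job_done())"
```

```text
the job is handed in; nothing more can be done
None
```

I handed in the job at about 15.8 s, with no verdict returned: the stopper stands upright on the bench in front of the microscope, the gripper holds the tensioner arm at about 0.62 rad (estimated from the tool's travel) against about 12 N, and the forceps and vial were not touched; I did not measure the pawl.

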